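Clamp the gecko board on the painting stand

ROBOT

A 7-joint arm with a two-finger parallel gripper is mounted at the origin on the work surface. World frame = base frame: x ahead of the robot, y to its left, z up, the work surface at z = 0. Lengths are in m, angles in rad, forces in N, time in s.
With the tool pointing down it reaches from about 0.4 to 0.85 m from the base axis. Payload 4.5 kg.
Tool frame: the origin (TCP) lies midway between the tips of the shut fingers; the grasp point (between the pads) lies 19 mm behind it; z points along the fingers, y is the line along which they close (so a half turn about z gives the same grasp; the last joint's range is limited). The gripper opens to 88 mm and grips with 3 to 60 N. Pads are 18 mm wide; open, the fingers measure 123 mm over their backs; the gripper's body (75 mm by 187 mm) begins 45 mm behind the grasp point.
Start: joints at [1.232, 0.689, -0.195, 1.565, 0.157, 0.902, -0.215], TCP at [0.228, -0.582, 0.239] pointing down, gripper open.
Joint ranges: [-3.01, 3.01], [-0.46, 2.08], [-1.47, 1.51], [0.13, 2.56], [-1, 4.14], [0.04, 2.09], [-2.66, 2.66]. Speed limits (rad/s): [2.57, 2.57, 3.14, 3.14, 3.14, 3.14, 3.14].

INTERFACE

Orientations are given as a unit quaternion [x, y, z, w].
In Python, from plant import sensors, eyes, finish_job gives the robot as it stands.
- The arm moves only by the tool send_rows, never from a script. Its argument "rows" is text: rows parted by semicolons, each of 4 numbers parted by spaces: the shift along the tool's x, y, z normalised to -1 to 1, where 1 is 30 cm, then the turn about the tool's z normalised to -1 to 1, where 1 is 2 pi rad. A call has 1 to 10 rows; each row is the pose to reach, as a shift and turn from the pose commanded when the call began, along the tool's axes at that moment, turning the shorter way round; what a row does not reach only later rows make up. A row lasts 1/12 s, in which the tool goes at most 41.7 mm and 7.16 degrees, less where a joint would pass 70% of its speed; a pose out of reach is approached as far as the arm can. A call with a number of a shift or a turn outside -1 to 1 is refused whole. A call with a gripper value outside its range is refused whole. "jaw" is the closure, from -1 (fully open) to 1 (shut), set as the call begins (left out, the last holds). The fingers move at their own pace and stop on an object; "force" is the grip in N (left out, the last holds). Time passes only in rows, so rows that repeat a pose let the fingers close. It gives the time, the measured TCP pose, the force, the opening and the grip force at its end, in the units of the state.
- sensors.get_state(): the state, without advancing time (a new reading comes with each control period).
- eyes.snapshot(name): name is "scene" or "top" or "wrist"; returns (picture, depth): 420x560x3 uint8, red, green, blue; 420x560 float32, m along the optical axis (not along the pixel's ray), 0 where there is no reading.
- eyes.calibration(name): a dict with "fov_y" (degrees; the focal length in pixels is half the picture's height over the tangent of half this angle, whatever the lens; pixels are square), "cx", "cy" (the principal point, pixels), "world_from_camera" (4x4, takes a point from camera to world coordinates). Camera axes: x right, y down, z forward; pixel columns grow to the right and rows downward; lengths in m; the calibration is good to about 2 mm. A picture is of the moment at which its call begins: read the wrist's pose just before it. calibration takes no time and is no camera call; for the wrist camera it gives the pose at the moment of the call.
- finish_job(): hands the job in; it is judged then, once.
The state is a dict: "clock": time; "q": joint angles; "qd": joint speeds; "joint_torque": joint torques, N m; "tool_pos": TCP position; "eef_rot": TCP orientation; "contact_force": force on the tool from outside, world axes, zero at the start; "moment": the same for the moment, N m; "opening": opening from 0.0 (shut) to 1.0 (fully open); "finger_force": force on a finger pad.
Only numpy, scipy, OpenCV 4.12 (cv2) and the standard library are available. Lean on these libraries where they do the work, as an engineer would, in place of code of your own. Each camera call takes 0.05 s, during which the arm holds its last target. There are 200 camera calls.

TASK

Set the board with the papier-mache gecko on the slanted painting stand ready for painting: first tip the stand's clamp lever up out of the way, then lay the board flat on the narrow slope, gecko's head uphill, centred and with its lower edge resting squarely on the ledge, let go of it, and then lower the lever until its rubber pad rests on the bare strip at the top of the board. Do not drop the board, and leave the turtle board and the other things on the table where they are.

Things in the scene. Friction and masses are not known exactly. Their poses are not given: they have to be found in the camera images.
- gecko: Gecko board, loose, 220 g: plywood 170 x 66 x 12 mm lying flat on the table, a white papier-mache gecko in relief on top (up to 16 mm above the board). Its twin carries a turtle. Origin: centre of the board's underside. x: along the 170 mm length towards the gecko's head (a bare strip 30 mm long lies at the +x end), y: across the 66 mm width, z: up out of the relief side.
- gecko_head (a point): The gecko's head: a point on the board's top face, 45 mm from its origin along its +x, 12 mm above its underside.
- stand: The wooden painting stand, fixed to the table: base plate 230 x 150 x 16 mm, carrying a slanted rest with a clamp at its upper end. Origin: centre of the underside of the base. x points horizontally away from the ledge side towards the high side, y left, z up.
- rest: Slanted rest of the stand: wooden spine 202 mm long, only 30 mm wide, rising at 0.50 rad, with a ledge 70 mm wide across its lower end, 12 mm proud of the face. Origin: where the face meets the ledge, on the centre line, 60 mm above the table. x up the slope, y left, z out of the face. The board's underside lies on the face, its short edge against the ledge (board origin at x = 85 mm).
- clamp (a joint): Clamp lever at the top of the rest: steel rocker 20 mm wide, pivoted across the rest. 0: parallel to the rest, its pad just touching a 12 mm board; grows as the front (pad) arm rises; range -0.12 to 1.3 rad; stays where left (about 2 N to move at its ends). Pressing the tail down raises the pad, pressing the front down lowers it.
- clamp_hinge (a point): The lever's pivot axis (along the rest's y), 202 mm up the slope and 26 mm out from the face.
- clamp_front (a point): Centre of the top of the black finger plate (24 x 30 mm) on the lever's front arm, 46 mm from the pivot on the down-slope side. The round rubber pad (14 mm across) is under it, reaching 14 mm below the lever's centre line. The point turns with the lever.
- clamp_tail (a point): Centre of the top of the black finger plate (18 x 30 mm) on the lever's tail, 40 mm from the pivot on the uphill side. The point turns with the lever.
- turtle: The turtle board, loose: same board as the gecko's, but with a round turtle in relief. To be left alone. Origin: centre of the underside.
- paint_a: Blue paint bottle with white cap, 40 mm diameter, 120 mm tall, bystander. Origin: centre of the underside.
- paint_b: Green paint bottle with black cap, 40 mm diameter, 120 mm tall, bystander. Origin: centre of the underside.
- cup_a: White cup, 74 mm diameter, 95 mm tall, bystander. Origin: centre of the underside.
- cup_b: Another white cup, the same size, bystander. Origin: centre of the underside.
- tape: Roll of tape lying flat, 100 mm diameter, 24 mm high, bystander. Origin: centre of the underside.
- brush: Wide flat paint brush lying on the table, 200 mm long, bystander. Lies along its x.
- phone: Black phone lying flat, 150 x 73 x 9 mm, bystander. Origin: centre of the underside.
Not all that is in view belongs to the job. Leave any red look-alike of the gecko alone.

How it is judged:
On the way, in this order (a step that is already met when the one before it is completed fails the run):
1. the clamp lever is tipped up (0.8 rad or more) (value of joint clamp above 0.8 rad), for 0.2 s.
2. with the lever up, the gecko board lies in place on the rest, let go and at rest (x of gecko in the frame of rest between 0.08 and 0.092 m and y of gecko in the frame of rest between -0.01 and 0.01 m and z of gecko in the frame of rest between -0.004 and 0.004 m and angle between the z axis of gecko and the z axis of rest, either way round below 0.06 rad and angle between the x axis of gecko and the x axis of rest, either way round below 0.12 rad and x of gecko_head in the frame of rest above 0.11 m and contact force between the fingers and gecko below 0.05 N and linear speed of gecko below 0.02 m/s and value of joint clamp above 0.5 rad), for 0.2 s.
At the end, for the whole second after the job is handed in: The gecko board lies flat on the slanted rest (within 0.06 rad and 4 mm), head uphill, centred within 10 mm, turned less than 0.12 rad, its lower edge within about 6 mm of the ledge, released and still, and the lever is down with its pad on the board (lever within 0.06 rad of 0) (x of gecko in the frame of rest between 0.08 and 0.092 m and y of gecko in the frame of rest between -0.01 and 0.01 m and z of gecko in the frame of rest between -0.004 and 0.004 m and angle between the z axis of gecko and the z axis of rest, either way round below 0.06 rad and angle between the x axis of gecko and the x axis of rest, either way round below 0.12 rad and x of gecko_head in the frame of rest above 0.11 m and contact force between the fingers and gecko below 0.05 N and linear speed of gecko below 0.02 m/s and value of joint clamp between -0.06 and 0.06 rad and velocity of joint clamp below 0.05 rad/s); the robot touches nothing.
It fails at once if the turtle board or another bystander is moved more than 30 mm (distance of any of turtle, paint_a, paint_b, cup_a, cup_b, tape, brush, phone from where it was at the start of the episode above 0.03 m).
It fails at once if the gecko board is dropped (moves faster than 0.5 m/s with no finger on it) (linear speed of gecko above 0.5 m/s and contact force between the fingers and gecko below 0.01 N).
It also fails if it takes over 66 s, if anything falls off the work surface, if the arm or the gripper's body presses on something with over 40 N, if the wrist force passes 120 N, or if a joint passes its speed limit or range.

## Working session

There is one attempt and no reset: what is moved stays moved. The work goes in short steps, Python scripts to look and compute and a tool call to move; the robot and the scene stay as the last step left them, time stands still between calls to the robot, and variables do not carry over. Pictures are saved under pics/ and viewed, at most 10 in all, crops included, and the job is handed in when it is done.

Besides the shell and the picture viewer there is one more tool, called after ">>>" by a JSON object that holds its "method" and its "body". send_rows: Moves the arm, as the interface text tells. Scaled input: -1 to 1 covers 30 cm each way for a shift and 2 pi rad each way for a turn. Its arguments: {"type":"object","properties":{"rows":{"type":"string"},"jaw":{"type":"number"},"force":{"type":"number"}},"required":["rows"]}

```bash
ls; mkdir -p pics; cat > h.py <<'E'
import numpy as np, cv2
from plant import sensors, eyes
from scipy.spatial.transform import Rotation as R
def snap(n,f):
    c=eyes.calibration(n); p,d=eyes.snapshot(n)
    np.savez(f'pics/{f}.npz',p=p,d=d,T=c['world_from_camera'],fov=c['fov_y'],cx=c['cx'],cy=c['cy'])
    cv2.imwrite(f'pics/{f}.png',p[:,:,::-1]); return load(f)
def load(f):
    return np.load(f'pics/{f}.npz')
def cloud(z):
    d=z['d'];h,w=d.shape;f=h/2/np.tan(np.radians(z['fov'])/2)
    u,v=np.meshgrid(np.arange(w),np.arange(h))
    P=np.stack([(u-z['cx'])/f*d,(v-z['cy'])/f*d,d],-1)
    return P@z['T'][:3,:3].T+z['T'][:3,3]
E
python3 - <<'E'
from h import *
s=sensors.get_state();print({k:np.round(v,3) for k,v in s.items()})
a=snap('top','top0');b=snap('scene','scene0')
for z in(a,b):print(z['T'].round(3),z['fov'],z['cx'],z['cy'])
E
```

```text
pics
{'clock': np.float64(0.0), 'q': array([ 1.232,  0.69 , -0.195,  1.566,  0.157,  0.902, -0.215]), 'qd': array([ 0.   ,  0.002, -0.   , -0.   , -0.002, -0.   ,  0.001]), 'joint_torque': array([-0.0000e+00, -5.2756e+01, -1.2670e+00, -1.5342e+01, -5.3000e-02,
        7.0000e-03,  0.0000e+00]), 'tool_pos': array([ 0.227, -0.582,  0.238]), 'eef_rot': array([ 0.983,  0.185, -0.   , -0.001]), 'contact_force': array([-0.302,  0.117, -0.304]), 'moment': array([-0.011,  0.025, -0.028]), 'finger_force': np.float64(0.0), 'opening': np.float64(0.998)}
[[ 0.017 -0.982  0.186  0.148]
 [-1.    -0.019 -0.008 -0.055]
 [ 0.012 -0.186 -0.982  1.611]
 [ 0.     0.     0.     1.   ]] 46.313255771478715 290.5547262041024 201.33251973560837
[[-0.015  0.601 -0.799  1.487]
 [ 1.    -0.003 -0.021 -0.049]
 [-0.015 -0.799 -0.601  0.925]
 [ 0.     0.     0.     1.   ]] 51.39002217379458 276.57912604801805 214.86083585894474
```

View pics/top0.png

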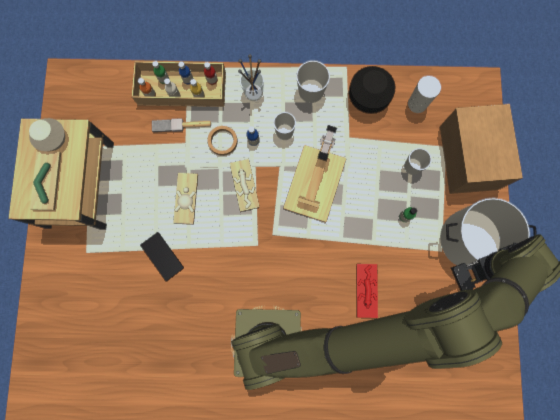

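View pics/scene0.png

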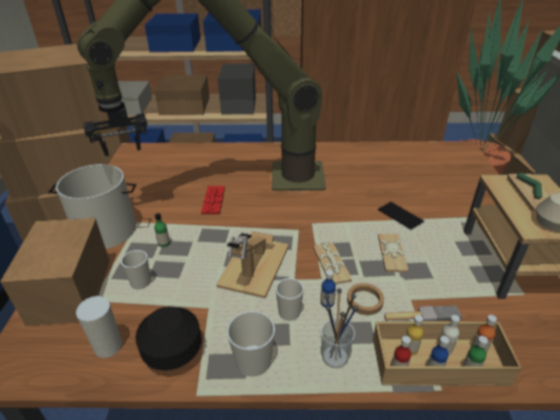

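The top view shows three candidate boards: a white lizard shape at about (244,185), a round turtle at (185,198), and a red look-alike at (367,290). The one at (244,185) fits the description. The stand is at about (316,183), with its clamp up near (328,140). I'll confirm with a crop.

```bash
python3 - <<'E'
from h import *
z=load('top0');p=z['p'][110:230,170:360,::-1]
cv2.imwrite('pics/crop0.png',cv2.resize(p,None,fx=4.2,fy=4.2,interpolation=cv2.INTER_CUBIC))
P=cloud(z)
for u,v in[(244,185),(185,198),(316,183),(328,130),(367,290),(280,230)]:print(u,v,P[v,u].round(3))
E
```

```text
244 185 [0.5   0.086 0.026]
185 198 [0.452 0.278 0.026]
316 183 [ 0.498 -0.148  0.087]
328 130 [ 0.636 -0.176  0.2  ]
367 290 [ 0.166 -0.316  0.031]
280 230 [ 0.356 -0.036 -0.002]
```

View pics/crop0.png

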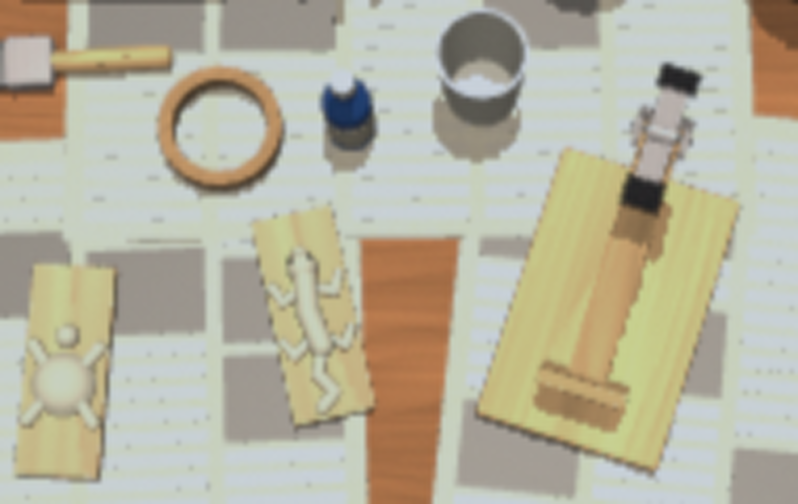

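The crop confirms the lizard-shaped board, with its head at the top (crop (298,255)) and the bare strip beyond it, facing away from the robot. The stand's ledge is at crop (583,385), the front plate at (643,193) and the tail plate at (680,78). Next I'll measure the poses.

```bash
python3 - <<'E'
from h import *
z=load('top0');P=cloud(z)
def pts(u0,u1,v0,v1,za,zb):
    Q=P[v0:v1,u0:u1].reshape(-1,3);return Q[(Q[:,2]>za)&(Q[:,2]<zb)]
def rect(Q):
    r=cv2.minAreaRect((Q[:,:2]*1000).astype(np.float32));print(len(Q),np.round(r,1).tolist() if 0 else r);print(cv2.boxPoints(r).round(1).tolist())
print('table',np.median(P[225:240,265:285,2]),np.median(P[170:190,215:225,2]))
rect(pts(225,264,155,216,.007,.035)); rect(pts(170,200,168,226,.007,.035))
rect(pts(280,350,140,225,.009,.022))
# spine profile: in stand axis
Q=pts(285,345,120,225,.03,.3)
b=cv2.minAreaRect((pts(280,350,140,225,.009,.022)[:,:2]*1000).astype(np.float32))
box=cv2.boxPoints(b);e=[box[1]-box[0],box[2]-box[1]];e=max(e,key=np.linalg.norm);e=e/np.linalg.norm(e)
e=e if e[0]>0 else -e;print('yaw',np.arctan2(e[1],e[0]),'ctr',b[0])
c=np.array(b[0])/1000;L=(Q[:,:2]-c)@np.array([[e[0],-e[1]],[e[1],e[0]]])
o=np.argsort(L[:,0])
for a in np.arange(-.12,.2,.008):
    m=(L[:,0]>=a)&(L[:,0]<a+.008)
    if m.sum():print(round(a,3),m.sum(),'z',np.percentile(Q[m,2],[5,50,95]).round(3),'y',L[m,1].min().round(3),L[m,1].max().round(3))
E
```

```text
table 0.00039301179941020337 0.0005199962119281087
977 ((505.204345703125, 87.90983581542969), (205.8399658203125, 127.84257507324219), 1.6008516550064087)
[[400.5, 148.89999389648438], [404.1000061035156, 21.100000381469727], [609.9000244140625, 26.899999618530273], [606.2999877929688, 154.6999969482422]]
942 ((463.498291015625, 283.0429992675781), (191.8398895263672, 96.07122039794922), 2.7765297889709473)
[[365.3999938964844, 326.3999938964844], [370.0, 230.39999389648438], [561.5999755859375, 239.6999969482422], [557.0, 335.70001220703125]]
2260 ((517.2320556640625, -147.18890380859375), (281.96185302734375, 229.1263427734375), 1.2085696458816528)
[[373.8999938964844, -35.599998474121094], [378.70001220703125, -264.70001220703125], [660.5999755859375, -258.79998779296875], [655.7999877929688, -29.700000762939453]]
yaw 0.021093577 ctr (517.2320556640625, -147.18890380859375)
-0.096 5 z [0.062 0.064 0.072] y -0.008 0.009
-0.088 30 z [0.062 0.068 0.071] y -0.008 0.034
-0.08 42 z [0.057 0.067 0.074] y -0.012 0.053
-0.072 41 z [0.055 0.065 0.071] y -0.002 0.056
-0.064 33 z [0.053 0.06
[... 741 characters left out ...]
1] y -0.04 -0.013
0.072 34 z [0.14  0.179 0.186] y -0.047 -0.011
0.08 50 z [0.14  0.184 0.192] y -0.051 -0.008
0.088 35 z [0.143 0.185 0.191] y -0.048 -0.008
0.096 32 z [0.142 0.187 0.195] y -0.052 -0.012
0.104 31 z [0.148 0.191 0.199] y -0.057 -0.015
0.112 30 z [0.149 0.197 0.203] y -0.053 -0.021
0.12 31 z [0.192 0.2   0.207] y -0.056 -0.026
0.128 8 z [0.195 0.202 0.204] y -0.044 -0.029
0.144 34 z [0.041 0.074 0.096] y 0.078 0.098
0.152 12 z [0.042 0.07  0.097] y 0.072 0.081
0.16 6 z [0.051 0.085 0.096] y 0.069 0.074
0.168 4 z [0.04  0.092 0.092] y 0.065 0.071
0.176 8 z [0.049 0.088 0.095] y 0.065 0.071
0.184 12 z [0.036 0.064 0.097] y 0.065 0.074
0.192 9 z [0.035 0.054 0.083] y 0.068 0.081
```

```bash
cat >> h.py <<'E'
def ray(z,u,v,h):
    f=z['d'].shape[0]/2/np.tan(np.radians(float(z['fov']))/2)
    r=z['T'][:3,:3]@np.array([(u-z['cx'])/f,(v-z['cy'])/f,1]);o=z['T'][:3,3]
    return o+r*(h-o[2])/r[2]
def move(target,yaw):
    "print shift (mm, and normalised) along tool axes and turn to reach target TCP with tool x at yaw"
    s=sensors.get_state();M=R.from_quat(s['eef_rot']).as_matrix()
    d=M.T@(np.array(target)-s['tool_pos']);y0=np.arctan2(M[1,0],M[0,0])
    t=(y0-yaw+np.pi)%(2*np.pi)-np.pi
    print('clock',s['clock'].round(2),'tcp',s['tool_pos'].round(4),'yaw',y0.round(3),'norm',(d/.3).round(4),'turn',round(t/2/np.pi,4),'deg',round(np.degrees(t),1))
E
python3 - <<'E'
from h import *
z=load('top0');g=lambda x,y,h:ray(z,170+(x+.5)/4.2-.5,110+(y+.5)/4.2-.5,h)
def show(c,h):
    C=np.array([g(*p,h) for p in c]);print((C*1000).round(0)[:,:2].tolist(),'ctr',C.mean(0).round(4),'sides',[np.linalg.norm(C[i]-C[i-1]).round(3) for i in range(4)])
    e=C[0]+C[1]-C[2]-C[3];print('yaw',np.arctan2(e[1],e[0]))
show([(252,222),(328,205),(374,408),(296,427)],.012)
show([(568,148),(740,205),(657,466),(480,408)],.016)
for p,h in[((536,372),.07),((629,395),.07),((643,193),.175),((680,78),.205)]:print(g(*p,h).round(3))
move([.50,-.03,.40],-.05)
snap('wrist','w0')
c=eyes.calibration('wrist');s=sensors.get_state();M=R.from_quat(s['eef_rot']).as_matrix();print('cam in tool',(M.T@(c['world_from_camera'][:3,3]-s['tool_pos'])).round(3),(M.T@c['world_from_camera'][:3,:3]).round(2).tolist(),c['fov_y'])
E
```

```text
[[580.0, 138.0], [595.0, 78.0], [430.0, 36.0], [414.0, 97.0]] ctr [0.5048 0.0871 0.012 ] sides [np.float64(0.171), np.float64(0.062), np.float64(0.17), np.float64(0.063)]
yaw 0.24614257041239376
[[645.0, -114.0], [601.0, -252.0], [388.0, -187.0], [431.0, -47.0]] ctr [ 0.5163 -0.1501  0.016 ] sides [np.float64(0.224), np.float64(0.145), np.float64(0.223), np.float64(0.146)]
yaw -0.30088000262411996
[ 0.45 -0.09  0.07]
[ 0.434 -0.161  0.07 ]
[ 0.563 -0.163  0.175]
[ 0.64  -0.186  0.205]Traceback (most recent call last):
  File "<stdin>", line 9, in <module>
  File "h.py", line 24, in move
    print('clock',s['clock'].round(2),'tcp',s['tool_pos'].round(4),'yaw',y0.round(3),'norm',(d/.3).round(4),'turn',round(t/2/np.pi,4),'deg',round(np.degrees(t),1))
                  ^^^^^^^^^^^^^^^^
AttributeError: 'float' object has no attribute 'round'
```

```bash
sed -i "s/s\['clock'\].round(2)/s['clock']/" h.py; python3 - <<'E'
from h import *
move([.47,-.04,.44],-.05)
c=eyes.calibration('wrist');s=sensors.get_state();M=R.from_quat(s['eef_rot']).as_matrix();print('cam in tool',(M.T@(c['world_from_camera'][:3,3]-s['tool_pos'])).round(3),(M.T@c['world_from_camera'][:3,:3]).round(2).tolist(),c['fov_y'])
E
```

```text
clock 0.1 tcp [ 0.2274 -0.5816  0.238 ] yaw 0.373 norm [ 1.4107 -1.3877 -0.6712] turn 0.0673 deg 24.2
cam in tool [ 0.083 -0.001 -0.147] [[0.0, -0.95, -0.31], [1.0, 0.0, 0.0], [0.0, -0.31, 0.95]] 70.62648198546033
```

>>> {"method": "send_rows", "body": {"rows": "0 0 -0.6 0;0 0 -0.6 0.02;0.2 -0.2 -0.67 0.04;0.3 -0.3 -0.67 0.06;0.4 -0.4 -0.67 0.067;0.5 -0.5 -0.67 0.067;0.6 -0.6 -0.67 0.067;0.7 -0.7 -0.67 0.067;0.7 -0.7 -0.67 0.067;0.7 -0.7 -0.67 0.067"}}

```text
clock: 0.93
tool_pos: [0.347, -0.3078, 0.4399]
eef_rot: [1.0, -0.024, -0.0, -0.0]
contact_force: [0.7, 0.3, -0.4]
opening: 0.997
finger_force: 0.0
```

```bash
python3 -c "
from h import *
move([.47,-.04,.44],-.05)"
```

```text
clock 0.9333 tcp [ 0.347  -0.3078  0.4399] yaw -0.048 norm [ 3.668e-01 -9.112e-01 -3.000e-04] turn 0.0003 deg 0.1
```

>>> {"method": "send_rows", "body": {"rows": "0.367 -0.911 0 0;0.367 -0.911 0 0;0.367 -0.911 0 0;0.367 -0.911 0 0;0.367 -0.911 0 0;0.367 -0.911 0 0;0.367 -0.911 0 0;0.367 -0.911 0 0;0.367 -0.911 0 0;0.367 -0.911 0 0", "jaw": 1}}

```text
clock: 1.77
tool_pos: [0.4694, -0.0431, 0.4393]
eef_rot: [1.0, -0.024, -0.001, 0.001]
contact_force: [-0.5, 0.1, 0.3]
opening: 0.271
finger_force: 0.0
```

```bash
python3 - <<'E'
from h import *
z=snap('wrist','w1');print(sensors.get_state()['tool_pos'])
cv2.imwrite('pics/w1b.png',cv2.resize(z['p'][:,:,::-1],(800,600),interpolation=cv2.INTER_CUBIC))
E
```

```text
[ 0.46926562 -0.04396183  0.43937304]
```

View pics/w1b.png

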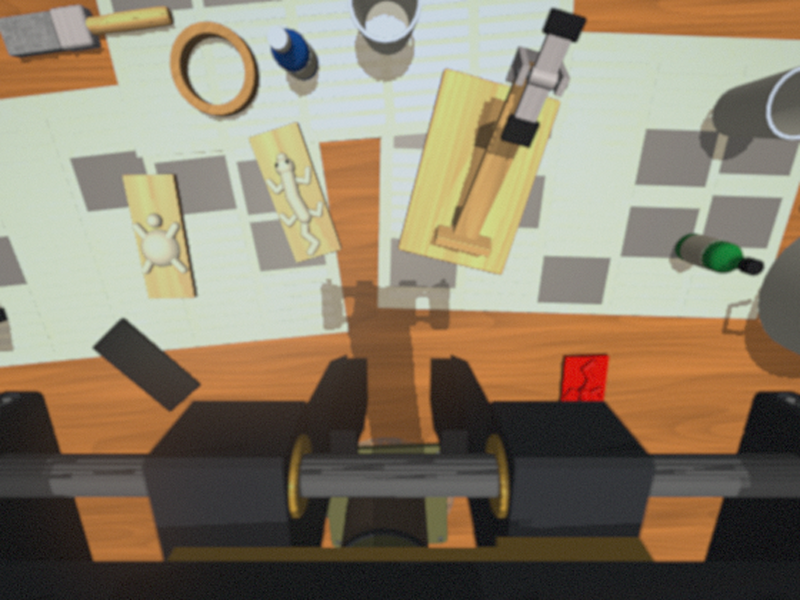

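The wrist view shows the gecko board's corners at about (249,139), (297,123), (340,247) and (297,262). The base corners are (446,68), (560,102), (501,272) and (400,248). The lever's front plate is at (521,130) and its tail plate at (565,24).

```bash
python3 - <<'E'
from h import *
z=load('w1');k=420/600;g=lambda x,y,h:ray(z,(x+.5)*k-.5,(y+.5)*k-.5,h)
def show(c,h):
    C=np.array([g(*p,h) for p in c]);print((C*1000).round(0)[:,:2].tolist(),'ctr',C.mean(0).round(4),'sides',[np.linalg.norm(C[i]-C[i-1]).round(3) for i in range(4)])
    e=C[0]+C[1]-C[2]-C[3];print('yaw',np.arctan2(e[1],e[0]))
show([(249,139),(297,123),(340,247),(297,262)],.012)
show([(446,69),(560,102),(501,272),(400,248)],.016)
# rest profile along stand axis from depth, central strip
P=cloud(z);yaw=-.30;e=np.array([np.cos(yaw),np.sin(yaw)]);n=np.array([-e[1],e[0]]);c=np.array([.516,-.150])
for nm in('w1','top0'):
    Q=cloud(load(nm)).reshape(-1,3);a=(Q[:,:2]-c)@e;b=(Q[:,:2]-c)@n
    m=(a>-.04)&(a<.04)&(Q[:,2]>.045)&(Q[:,2]<.13)&(abs(b)<.03);p=np.polyfit(a[m],Q[m,2],1)
    w=np.polyfit(a[m],b[m],1);print(nm,m.sum(),'slope',np.arctan(p[0]),'z0',p[1],'b mid',np.percentile(b[m],[3,50,97]).round(4),w)
    m=(a>-.115)&(a<-.04)&(Q[:,2]>.04)&(Q[:,2]<.1)&(abs(b)<.06);print(' ledge a',np.percentile(a[m],[3,97]).round(3),'b',np.percentile(b[m&(a<-.07)],[2,98]).round(3),'zmax',np.percentile(Q[m&(a<-.06),2],97))
    for x in np.arange(-.11,-.04,.005):
        k=m&(a>=x)&(a<x+.005);print('  ',x.round(3),k.sum(),np.median(Q[k,2]).round(4) if k.sum() else '')
    for lo in np.arange(.03,.13,.01):
        k=(a>=lo)&(a<lo+.01)&(abs(b)<.02)&(Q[:,2]>.12);print('  lev',lo.round(3),k.sum(),np.median(Q[k,2]).round(4) if k.sum() else '',np.median(b[k]).round(4) if k.sum() else '')
E
```

```text
[[581.0, 142.0], [597.0, 79.0], [437.0, 39.0], [419.0, 101.0]] ctr [0.5084 0.0902 0.012 ] sides [np.float64(0.168), np.float64(0.065), np.float64(0.165), np.float64(0.064)]
yaw 0.24528259901463662
[[648.0, -109.0], [605.0, -248.0], [392.0, -182.0], [432.0, -43.0]] ctr [ 0.5194 -0.1455  0.016 ] sides [np.float64(0.225), np.float64(0.146), np.float64(0.223), np.float64(0.145)]
yaw -0.2977236015887934
w1 1073 slope 0.47832064852444806 z0 0.09734029498008097 b mid [-0.0075  0.0079  0.0216] [0.00920831 0.0078132 ]
 ledge a [-0.083 -0.042] b [-0.027  0.041] zmax 0.07132162089364767
   -0.11 0 
   -0.105 0 
   -0.1 0 
   -0.095 0 
   -0.09 0 
   -0.085 88 0.067
   -0.08 105 0.0698
   -0.075 135 0.0674
   -0.07 130 0.0607
   -0.065 86 0.0619
   -0.06 51 0.0669
   -0.055 56 0.0692
   -0.05 55 0.0725
   -0.045 59 0.0747
   -0.04 0 
  lev 0.03 15 0.1204 0.0064
  lev 0.04 227 0.1636 0.0071
  lev 0.05 209 0.1683 0.0084
  lev 0.06 191 0.1713 0.0091
  lev 0.07 211 0.1749 0.0113
  lev 0.08 262 0.1796 0.0099
  lev 0.09 310 0.1866 0.0044
  lev 0.1 233 0.1879 0.0059
  lev 0.11 255 0.1921 0.0095
  lev 0.12 276 0.1977 0.008
top0 263 slope 0.49968542535893645 z0 0.09894792454284579 b mid [-0.0122  0.0017  0.0159] [0.00489606 0.00173913]
 ledge a [-0.086 -0.042] b [-0.032  0.034] zmax 0.07387076014905403
   -0.11 0 
   -0.105 0 
   -0.1 0 
   -0.095 0 
   -0.09 12 0.0665
   -0.085 37 0.0668
   -0.08 36 0.0692
   -0.075 17 0.0622
   -0.07 31 0.0574
   -0.065 15 0.0645
   -0.06 17 0.0662
   -0.055 16 0.07
   -0.05 13 0.0726
   -0.045 19 0.0759
   -0.04 0 
  lev 0.03 17 0.1226 0.0024
  lev 0.04 56 0.1605 0.0012
  lev 0.05 35 0.1697 0.0025
  lev 0.06 26 0.1694 0.003
  lev 0.07 33 0.1747 0.0014
  lev 0.08 46 0.1805 -0.0011
  lev 0.09 55 0.1849 -0.0009
  lev 0.1 30 0.1868 0.002
  lev 0.11 34 0.1917 0.0043
  lev 0.12 37 0.1988 -0.0001
```

```bash
cat > meas.py <<'E'
from h import *
def rest(nm,c=np.array([.516,-.150]),yaw=-.30):
    e=np.array([np.cos(yaw),np.sin(yaw)]);n=np.array([-e[1],e[0]])
    Q=cloud(load(nm)).reshape(-1,3);a=(Q[:,:2]-c)@e;b=(Q[:,:2]-c)@n
    m=(a>-.04)&(a<.035)&(Q[:,2]>.06)&(Q[:,2]<.13)&(abs(b)<.03)
    z0=np.median(Q[m,2]-np.tan(.5)*a[m]);a0=(.06-z0)/np.tan(.5)
    t=np.percentile(b[m],[3,97]).mean();l=(a>-.11)&(a<-.07)&(Q[:,2]>.04)&(Q[:,2]<.1)&(abs(b)<.06)
    lv=(a>.04)&(a<.13)&(abs(b)<.03)&(Q[:,2]>.14)
    p=np.polyfit(a[lv],Q[lv,2],1)
    print(nm,'rest origin',(c+a0*e+t*n).round(4),'a0',a0.round(4),'b spine',t.round(4),'b ledge',np.percentile(b[l],[2,98]).mean().round(4),'lever slope',np.arctan(p[0]).round(3),'z@.1',np.polyval(p,.1).round(4),'b lever',np.median(b[lv]).round(4))
def gecko(nm,c=np.array([.506,.088]),yaw=.246):
    e=np.array([np.cos(yaw),np.sin(yaw)]);n=np.array([-e[1],e[0]])
    Q=cloud(load(nm)).reshape(-1,3);a=(Q[:,:2]-c)@e;b=(Q[:,:2]-c)@n
    m=(abs(a)<.1)&(abs(b)<.05)&(Q[:,2]>.0065)&(Q[:,2]<.035)
    A=np.percentile(a[m],[1,99]);B=np.percentile(b[m],[1,99]);C=c+A.mean()*e+B.mean()*n
    mm=m&(Q[:,2]<.018);k=np.abs(a-A.mean())<.07
    s=[np.polyfit(x:=np.arange(-.06,.061,.01),[np.percentile(b[m&(abs(a-A.mean()-i)<.008)],q) for i in x],1)[0] for q in(5,95)]
    print(nm,'gecko',C.round(4),'ext',np.ptp(A).round(3),np.ptp(B).round(3),'yaw corr',np.round(s,3))
E
python3 - <<'E'
from meas import *
print(sensors.get_state()['tool_pos'],sensors.get_state()['qd'].round(3))
snap('wrist','w2');snap('top','top1');snap('scene','sc1')
for n in('w2','top1','top0','sc1','scene0'):rest(n);gecko(n)
E
```

```text
[ 0.46926562 -0.04396183  0.43937304] [ 0.019 -0.006  0.012  0.003 -0.002 -0.003 -0.004]
w2 rest origin [ 0.4512 -0.1226] a0 -0.07 b spine 0.0071 b ledge 0.0074 lever slope 0.291 z@.1 0.1802 b lever 0.0098
w2 gecko [0.5093 0.091 ] ext 0.166 0.065 yaw corr [-0.003 -0.001]Traceback (most recent call last):
  File "<stdin>", line 4, in <module>
  File "meas.py", line 10, in rest
    print(nm,'rest origin',(c+a0*e+t*n).round(4),'a0',a0.round(4),'b spine',t.round(4),'b ledge',np.percentile(b[l],[2,98]).mean().round(4),'lever slope',np.arctan(p[0]).round(3),'z@.1',np.polyval(p,.1).round(4),'b lever',np.median(b[lv]).round(4))
                                                                                                 ~~~~~~~~~~~~~^^^^^^^^^^^^^
    return _quantile_unchecked(
        a, q, axis, out, overwrite_input, method, keepdims, weights)
    return _ureduce(a,
                    func=_quantile_ureduce_func,
    ...<5 lines>...
                    overwrite_input=overwrite_input,
                    method=method)
    r = func(a, **kwargs)
    result = _quantile(arr,
                       quantiles=q,
    ...<2 lines>...
                       out=out,
                       weights=wgt)
    slices_having_nans = np.isnan(arr[-1, ...])
                                  ~~~^^^^^^^^^
IndexError: index -1 is out of bounds for axis 0 with size 0
```

```bash
python3 - <<'E'
from meas import *
print(sensors.get_state()['tool_pos'],sensors.get_state()['qd'].round(3))
snap('wrist','w3')
for n in('w3','top0','scene0'):
  for f in(rest,gecko):
    try:f(n)
    except Exception as e:print(n,f,e)
E
```

```text
[ 0.46935143 -0.04416208  0.43968093] [-0.001  0.    -0.008 -0.003 -0.003 -0.001 -0.001]
w3 rest origin [ 0.4512 -0.1225] a0 -0.07 b spine 0.0071 b ledge 0.0071 lever slope 0.294 z@.1 0.1804 b lever 0.01
w3 gecko [0.5096 0.091 ] ext 0.166 0.065 yaw corr [ 0.001 -0.004]
top0 rest origin [ 0.4474 -0.1269] a0 -0.0723 b spine 0.0018 b ledge 0.0013 lever slope 0.298 z@.1 0.1812 b lever 0.0023
top0 gecko [0.5058 0.0897] ext 0.172 0.076 yaw corr [-0.013  0.001]
scene0 rest origin [ 0.4486 -0.1221] a0 -0.0726 b spine 0.0067 b ledge 0.0059 lever slope -0.098 z@.1 0.1679 b lever 0.0089
scene0 gecko [0.5081 0.0892] ext 0.17 0.066 yaw corr [0.112 0.017]
```

```bash
python3 -c "
from h import *
move([.648,-.184,.23],-.30)"
```

```text
clock 2.0167 tcp [ 0.4694 -0.0439  0.4397] yaw -0.051 norm [0.6183 0.4356 0.6994] turn 0.0396 deg 14.3
```

>>> {"method": "send_rows", "body": {"rows": "0.3 0.2 0 0.02;0.6183 0.4356 0.2 0.0396;0.6183 0.4356 0.3 0.0396;0.6183 0.4356 0.5 0.0396;0.6183 0.4356 0.6 0.0396;0.6183 0.4356 0.7 0.0396;0.6183 0.4356 0.7 0.0396;0.6183 0.4356 0.7 0.0396;0.6183 0.4356 0.7 0.0396;0.6183 0.4356 0.7 0.0396"}}

```text
clock: 2.85
tool_pos: [0.6471, -0.183, 0.2271]
eef_rot: [0.989, -0.149, -0.003, 0.0]
contact_force: [0.6, 0.6, 1.1]
opening: 0.002
finger_force: 0.0
```

```bash
python3 -c "
from h import *
move([.648,-.184,.168],-.30)
print(sensors.get_state()['opening'])"
```

```text
clock 2.85 tcp [ 0.6471 -0.183   0.2271] yaw -0.299 norm [0.005  0.0021 0.1969] turn 0.0001 deg 0.0
0.0022449789846839194
```

>>> {"method": "send_rows", "body": {"rows": "0 0 0.03 0;0 0 0.06 0;0 0 0.09 0;0 0 0.11 0;0 0 0.13 0;0 0 0.15 0;0 0 0.17 0;0 0 0.19 0;0 0 0.205 0;0 0 0.205 0"}}

```text
clock: 3.68
tool_pos: [0.6475, -0.1812, 0.1666]
eef_rot: [0.989, -0.148, -0.002, -0.0]
contact_force: [0.6, 0.5, 0.9]
opening: 0.002
finger_force: 0.4
```

>>> {"method": "send_rows", "body": {"rows": "0 0 0 0;0 0 0 0;0 0 0 0"}}

```text
clock: 3.93
tool_pos: [0.6482, -0.1819, 0.1678]
eef_rot: [0.989, -0.148, -0.001, 0.0]
contact_force: [0.1, -0.6, -0.5]
opening: 0.007
finger_force: 0.0
```

>>> {"method": "send_rows", "body": {"rows": "0 0 -0.1 0;0 0 -0.3 0;0 0 -0.5 0;-0.2 -0.1 -0.7 0;-0.4 -0.2 -0.8 0;-0.6 -0.4 -0.8 0;-0.6 -0.5 -0.8 0;-0.6 -0.5 -0.8 0;-0.6 -0.5 -0.8 0;-0.6 -0.5 -0.8 0"}}

```text
clock: 4.77
tool_pos: [0.5186, 0.0184, 0.41]
eef_rot: [0.989, -0.146, 0.0, -0.001]
contact_force: [1.1, 0.2, -0.6]
opening: 0.006
finger_force: 0.0
```

>>> {"method": "send_rows", "body": {"rows": "0 0 0 0;0 0 0 0;0 0 0 0", "jaw": -1}}

```text
clock: 5.02
tool_pos: [0.5207, 0.013, 0.408]
eef_rot: [0.989, -0.149, -0.0, 0.001]
contact_force: [-0.2, -0.7, -0.4]
opening: 0.203
finger_force: 0.0
```

```bash
python3 - <<'E'
from meas import *
move([.4988,.0881,.25],.246)
z=snap('wrist','w4');rest('w4');gecko('w4')
yaw=-.3;c=np.array([.4505,-.123]);e=np.array([np.cos(yaw),np.sin(yaw)]);n=np.array([-e[1],e[0]])
Q=cloud(z).reshape(-1,3);a=(Q[:,:2]-c)@e;b=(Q[:,:2]-c)@n
for lo in np.arange(.08,.24,.01):
    k=(a>=lo)&(a<lo+.01)&(abs(b)<.012)&(Q[:,2]>.02);print(lo.round(3),k.sum(),np.percentile(Q[k,2],[10,50,90]).round(4) if k.sum() else '')
cv2.imwrite('pics/w4b.png',cv2.resize(z['p'][:,:,::-1],(800,600),interpolation=cv2.INTER_CUBIC))
E
```

```text
clock 5.0167 tcp [0.5207 0.013  0.408 ] yaw -0.298 norm [-0.1432 -0.2185  0.5262] turn -0.0866 deg -31.2
w4 rest origin [ 0.4514 -0.1227] a0 -0.0698 b spine 0.007 b ledge 0.0072 lever slope -0.595 z@.1 0.1754 b lever 0.0105
w4 gecko [0.5095 0.0909] ext 0.166 0.065 yaw corr [ 0.001 -0.001]
0.08 116 [0.1036 0.1058 0.1086]
0.09 116 [0.1092 0.1117 0.1138]
0.1 136 [0.1145 0.1173 0.1196]
0.11 209 [0.1212 0.1247 0.2143]
0.12 345 [0.1262 0.212  0.2158]
0.13 369 [0.1319 0.2052 0.2101]
0.14 338 [0.1375 0.1957 0.201 ]
0.15 313 [0.1431 0.1895 0.1946]
0.16 243 [0.1754 0.1877 0.1889]
0.17 173 [0.1766 0.1801 0.1865]
0.18 197 [0.1502 0.1725 0.176 ]
0.19 203 [0.1628 0.1666 0.1697]
0.2 164 [0.1584 0.1613 0.1639]
0.21 0 
0.22 0 
0.23 0
```

View pics/w4b.png

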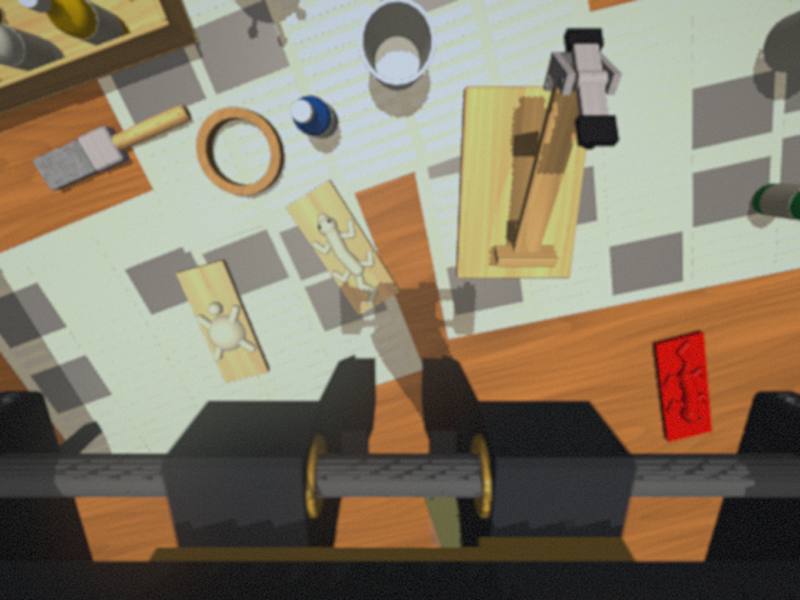

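The lever is up: its measured slope of -0.595 gives a joint angle of about 1.09 rad. The gecko board and bystanders are undisturbed. Now I'll go for the grasp.

>>> {"method": "send_rows", "body": {"rows": "-0.07 -0.1 0 -0.02;-0.144 -0.218 0.1 -0.04;-0.144 -0.218 0.2 -0.06;-0.144 -0.218 0.3 -0.08;-0.144 -0.218 0.4 -0.0866;-0.144 -0.218 0.5 -0.0866;-0.144 -0.218 0.65 -0.0866;-0.144 -0.218 0.8 -0.0866;-0.144 -0.218 0.95 -0.0866;-0.144 -0.218 1 -0.0866", "jaw": -1}}

```text
clock: 5.9
tool_pos: [0.497, 0.087, 0.1039]
eef_rot: [0.993, 0.122, -0.003, 0.001]
contact_force: [0.2, 0.1, 0.3]
opening: 0.993
finger_force: 0.0
```

>>> {"method": "send_rows", "body": {"rows": "0 0 0 0;0 0 0 0;0 0 0 0"}}

```text
clock: 6.15
tool_pos: [0.4996, 0.089, 0.1091]
eef_rot: [0.992, 0.123, 0.001, 0.0]
contact_force: [0.4, 0.6, 0.8]
opening: 1.004
finger_force: 0.0
```

```bash
python3 -c "
from h import *
move([.4983,.0879,.004],.246)"
```

```text
clock 6.15 tcp [0.4996 0.089  0.1091] yaw 0.246 norm [-0.0057  0.0023  0.3502] turn -0.0 deg -0.0
```

>>> {"method": "send_rows", "body": {"rows": "-0.005 0.002 0.1 0;-0.005 0.002 0.2 0;-0.005 0.002 0.28 0;-0.005 0.002 0.32 0;-0.005 0.002 0.342 0;-0.005 0.002 0.342 0;-0.005 0.002 0.342 0;-0.005 0.002 0.342 0;-0.005 0.002 0.342 0"}}

```text
clock: 6.9
tool_pos: [0.4982, 0.0886, 0.0069]
eef_rot: [0.992, 0.123, 0.001, -0.0]
contact_force: [0.3, 0.0, -0.5]
opening: 0.999
finger_force: 0.0
```

>>> {"method": "send_rows", "body": {"rows": "0 0 0 0;0 0 0 0;0 0 0 0;0 0 0 0;0 0 0 0;0 0 0 0;0 0 0 0;0 0 0 0", "jaw": 1, "force": 15}}

```text
clock: 7.57
tool_pos: [0.4973, 0.0883, 0.0058]
eef_rot: [0.992, 0.123, 0.0, 0.0]
contact_force: [0.8, -1.3, 5.7]
opening: 0.743
finger_force: 15.0
```

>>> {"method": "send_rows", "body": {"rows": "0 0 0 0;0 0 0 0;0 0 0.006 0;0 0 0.012 0;0 0 0.012 0;0 0 0.012 0;0 0 0.012 0;0 0 0.012 0", "jaw": 0.3}}

```text
clock: 8.23
tool_pos: [0.4977, 0.0884, 0.0034]
eef_rot: [0.992, 0.123, 0.001, 0.0]
contact_force: [-1.5, -0.5, 17.1]
opening: 0.747
finger_force: 15.0
```

>>> {"method": "send_rows", "body": {"rows": "0 0 0 0;0 0 0 0;0 0 0 0;0 0 0 0;0 0 0 0;0 0 0 0;0 0 0 0", "jaw": -0.8}}

```text
clock: 8.82
tool_pos: [0.4971, 0.0885, 0.0018]
eef_rot: [0.992, 0.123, -0.0, 0.0]
contact_force: [0.5, -0.5, 0.1]
opening: 0.903
finger_force: 0.0
```

>>> {"method": "send_rows", "body": {"rows": "0 0 0 0;0 0 0 0;0 0 0 0;0 0 0 0;0 0 0 0;0 0 0 0;0 0 0 0", "jaw": 1, "force": 15}}

```text
clock: 9.4
tool_pos: [0.4972, 0.0885, 0.002]
eef_rot: [0.992, 0.123, -0.0, 0.0]
contact_force: [0.5, -0.3, -1.1]
opening: 0.748
finger_force: 15.0
```

>>> {"method": "send_rows", "body": {"rows": "0 0 -0.04 0;0 0 -0.1 0;0 0 -0.2 0;0 0 -0.3 0;0 0 -0.4 0;0 0 -0.5 0;0 0 -0.6 0;0 0 -0.7 0;0 0 -0.7 0;0 0 -0.7 0"}}

```text
clock: 10.23
tool_pos: [0.4976, 0.0884, 0.2129]
eef_rot: [0.992, 0.123, 0.001, -0.0]
contact_force: [-0.1, 0.0, -3.3]
opening: 0.741
finger_force: 15.0
```

```bash
python3 - <<'E'
from h import *
o=np.array([.450,-.123]);e=np.array([np.cos(.3),-np.sin(.3)])
# tilt of held board? from scene depth
z=snap('scene','sc5')
cv2.imwrite('pics/sc5b.png',cv2.resize(z['p'][90:330,130:430,::-1],(800,640)[:2] and (750,600),interpolation=cv2.INTER_CUBIC))
move([*(o+.05*e),.30],-.30)
E
```

```text
clock 10.2833 tcp [0.4965 0.088  0.2115] yaw 0.247 norm [-0.1802  0.731  -0.2944] turn 0.087 deg 31.3
```

View pics/sc5b.png

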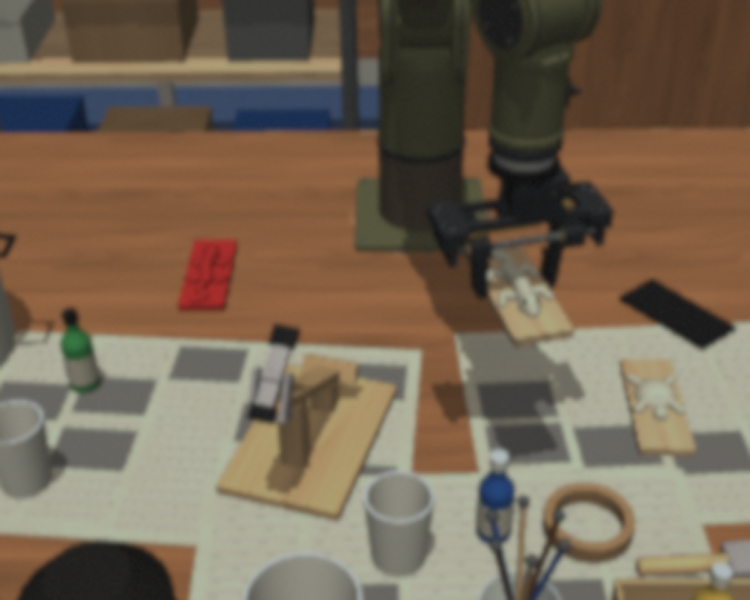

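The board is held and lifted, at about (525,290) in the crop. I'll measure its tilt and how far along it the fingers grip.

```bash
cat >> meas.py <<'E'
def held(nm,tcp,yaw):
    "board plane and extent relative to the TCP, in tool-yaw axes"
    e=np.array([np.cos(yaw),np.sin(yaw)]);n=np.array([-e[1],e[0]])
    Q=cloud(load(nm)).reshape(-1,3)-tcp;a=Q[:,:2]@e;b=Q[:,:2]@n;h=Q[:,2]
    m=(a>.03)&(a<.13)&(abs(b)<.032)&(abs(h)<.06)
    k=m&(a>.0)
    for _ in range(6):
        p=np.polyfit(a[k],h[k],1);r=h-np.polyval(p,a);k=m&(r<.003)&(r>-.005)
    A=np.stack([a[k],b[k],a[k]*0+1],1);c=np.linalg.lstsq(A,h[k],rcond=None)[0]
    print(nm,k.sum(),'plane pitch,roll,h0',c.round(4),'front end a',np.percentile(a[m&(abs(r)<.01)],[50,98,99.5]).round(4),'b',np.percentile(b[k],[2,98]).round(4))
E
python3 - <<'E'
from meas import *
s=sensors.get_state();held('sc5',s['tool_pos'],.246)
z=snap('wrist','w5');held('w5',s['tool_pos'],.246)
cv2.imwrite('pics/w5b.png',cv2.resize(z['p'][:,:,::-1],(800,600),interpolation=cv2.INTER_CUBIC))
E
```

```text
sc5 327 plane pitch,roll,h0 [-0.0516  0.0104  0.0157] front end a [0.0707 0.0983 0.0988] b [-0.0306  0.0304]
w5 16763 plane pitch,roll,h0 [-0.0057 -0.0002  0.0111] front end a [0.07   0.0959 0.0968] b [-0.0309  0.0309]
```

View pics/w5b.png

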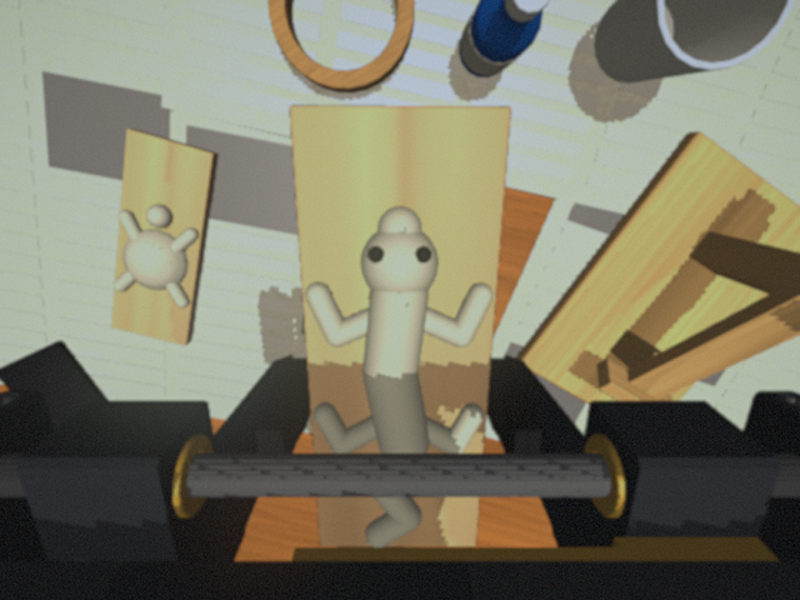

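The wrist view shows the board held level and square. Its head end (row 106) is about 96 mm ahead of the TCP. I'll carry it high to a point in front of the slope.

```bash
python3 - <<'E'
from h import *
o=np.array([.450,-.123]);e=np.array([np.cos(.3),-np.sin(.3)])
move([*(o+0*e),.27],-.30)
E
```

```text
clock 10.3333 tcp [0.496  0.0879 0.2107] yaw 0.247 norm [-0.3211  0.6443 -0.1963] turn 0.0871 deg 31.3
```

>>> {"method": "send_rows", "body": {"rows": "0 0 -0.1 0;-0.1 0 -0.2 0.01;-0.2 0.1 -0.2 0.03;-0.3 0.2 -0.2 0.045;-0.321 0.3 -0.2 0.06;-0.321 0.4 -0.2 0.075;-0.321 0.5 -0.2 0.087;-0.321 0.6 -0.2 0.087;-0.321 0.644 -0.2 0.087;-0.321 0.644 -0.2 0.087"}}

```text
clock: 11.17
tool_pos: [0.4502, -0.1263, 0.27]
eef_rot: [0.988, -0.152, -0.002, 0.001]
contact_force: [0.2, 1.0, -3.1]
opening: 0.748
finger_force: 15.0
```

>>> {"method": "send_rows", "body": {"rows": "0 0 0 0;0 0 0 0;0 0 0 0;0 0 0 0"}}

```text
clock: 11.5
tool_pos: [0.4507, -0.121, 0.2717]
eef_rot: [0.989, -0.148, -0.001, -0.0]
contact_force: [-0.2, 0.1, -2.8]
opening: 0.742
finger_force: 15.0
```

```bash
python3 - <<'E'
from meas import *
o=np.array([.450,-.123]);e=np.array([np.cos(.3),-np.sin(.3)])
s=sensors.get_state();print(s['contact_force'],s['opening'])
move([*(o+0*e),.16],-.30);move([*(o+.061*e),.157],-.30);move([*(o+.061*e),.147],-.30)
snap('wrist','w6');held('w6',s['tool_pos'],-.3)
E
```

```text
[-0.19518386  0.13818278 -2.84975212] 0.742008775890409
clock 11.5 tcp [ 0.4507 -0.121   0.2717] yaw -0.297 norm [1.000e-04 7.200e-03 3.724e-01] turn 0.0005 deg 0.2
clock 11.5 tcp [ 0.4507 -0.121   0.2717] yaw -0.297 norm [0.2034 0.0078 0.3822] turn 0.0005 deg 0.2
clock 11.5 tcp [ 0.4507 -0.121   0.2717] yaw -0.297 norm [0.2035 0.0078 0.4155] turn 0.0005 deg 0.2
w6 16782 plane pitch,roll,h0 [-0.0076  0.0003  0.0112] front end a [0.0697 0.0955 0.0963] b [-0.0308  0.0309]
```

>>> {"method": "send_rows", "body": {"rows": "0 0.005 0.1 0;0 0.005 0.2 0;0 0.005 0.3 0;0 0.005 0.372 0;0 0.005 0.372 0;0.05 0.005 0.372 0;0.1 0.005 0.372 0;0.15 0.005 0.375 0;0.203 0.005 0.38 0;0.203 0.005 0.38 0"}}

```text
clock: 12.38
tool_pos: [0.5129, -0.1423, 0.1596]
eef_rot: [0.989, -0.149, 0.003, -0.0]
contact_force: [-0.0, 0.2, -2.5]
opening: 0.746
finger_force: 15.0
```

>>> {"method": "send_rows", "body": {"rows": "0 0 0 0;0 0 0 0;0 0 0 0;0 0 0 0"}}

```text
clock: 12.72
tool_pos: [0.508, -0.1415, 0.1584]
eef_rot: [0.989, -0.149, -0.0, 0.0]
contact_force: [0.6, 0.7, -1.9]
opening: 0.749
finger_force: 15.0
```

```bash
python3 - <<'E'
from meas import *
o=np.array([.450,-.123]);e=np.array([np.cos(.3),-np.sin(.3)])
s=sensors.get_state();print(s['contact_force'],s['opening'])
for h,zz in[(.0612,.1463),(.064,.122),(.0728,.100),(.0728,.097)]:move([*(o+h*e),zz],-.30)
z=snap('wrist','w7');held('w7',s['tool_pos'],-.3)
cv2.imwrite('pics/w7b.png',cv2.resize(z['p'][:,:,::-1],(800,600),interpolation=cv2.INTER_CUBIC))
E
```

```text
[ 0.55398342  0.6500815  -1.88160161] 0.7491908550852108
clock 12.7167 tcp [ 0.508  -0.1415  0.1584] yaw -0.299 norm [ 0.001  -0.0017  0.0403] turn 0.0001 deg 0.0
clock 12.7167 tcp [ 0.508  -0.1415  0.1584] yaw -0.299 norm [ 0.0104 -0.0018  0.1213] turn 0.0001 deg 0.0
clock 12.7167 tcp [ 0.508  -0.1415  0.1584] yaw -0.299 norm [ 0.0398 -0.0017  0.1946] turn 0.0001 deg 0.0
clock 12.7167 tcp [ 0.508  -0.1415  0.1584] yaw -0.299 norm [ 0.0398 -0.0018  0.2046] turn 0.0001 deg 0.0
w7 5995 plane pitch,roll,h0 [0.0607 0.0003 0.0214] front end a [0.1009 0.1179 0.1192] b [-0.0197  0.0213]
```

View pics/w7b.png

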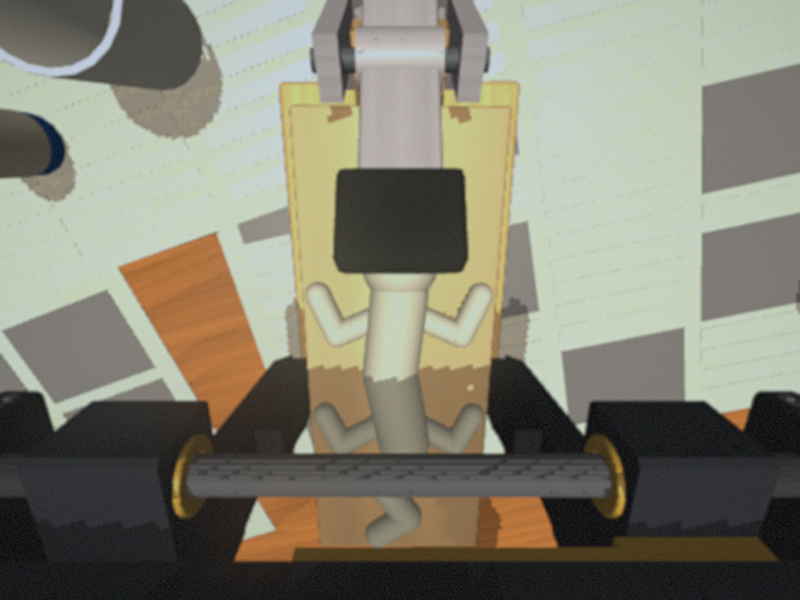

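The board is centred under the raised lever: board midline at about column 402 and lever at about 401, with parallel edges. Now I'll press down so the board pivots onto the slope.

>>> {"method": "send_rows", "body": {"rows": "0.001 0 0.03 0;0.003 0 0.06 0;0.006 0 0.09 0;0.01 0 0.12 0;0.016 0 0.14 0;0.023 0 0.16 0;0.031 0 0.18 0;0.04 0 0.197 0;0.04 0 0.197 0;0.04 0 0.197 0", "force": 12}}

```text
clock: 13.6
tool_pos: [0.5203, -0.1453, 0.0986]
eef_rot: [0.989, -0.149, -0.0, 0.0]
contact_force: [-0.8, 0.1, -2.6]
opening: 0.749
finger_force: 12.0
```

>>> {"method": "send_rows", "body": {"rows": "0 0 0 0;0 0 0 0;0 0 0 0"}}

```text
clock: 13.85
tool_pos: [0.5208, -0.1453, 0.099]
eef_rot: [0.989, -0.149, 0.001, -0.0]
contact_force: [-0.3, -0.4, -3.2]
opening: 0.746
finger_force: 12.0
```

```bash
cat >> meas.py <<'E'
def placed(nm,o=np.array([.450,-.123]),yaw=-.3):
    e=np.array([np.cos(yaw),np.sin(yaw)]);n=np.array([-e[1],e[0]])
    Q=cloud(load(nm)).reshape(-1,3);h=(Q[:,:2]-o)@e;b=(Q[:,:2]-o)@n;z=Q[:,2]-.06
    x=h*np.cos(.5)+z*np.sin(.5);d=-h*np.sin(.5)+z*np.cos(.5)
    m=(abs(b)>.016)&(abs(b)<.030)&(x>-.02)&(x<.19)&(d>-.03)&(d<.04)
    for lo in np.arange(-.02,.19,.01):
        k=m&(x>=lo)&(x<lo+.01)
        if k.sum()>3:print(round(lo,3),k.sum(),np.percentile(d[k],[15,40]).round(4))
    k=(abs(b)<.05)&(d>.006)&(d<.018)&(x>.12)&(x<.2);print('x max',np.percentile(x[k],[98,99.5]).round(4),'b',np.percentile(b[k],[1,99]).round(4))
E
python3 - <<'E'
from meas import *
s=sensors.get_state();print(s['contact_force'],s['opening'],s['finger_force'])
h=(s['tool_pos'][:2]-[.45,-.123])@[np.cos(.3),-np.sin(.3)];print('h,z',h,s['tool_pos'][2])
snap('wrist','w8');placed('w8')
E
```

```text
[-0.28879343 -0.39091799 -3.18732635] 0.7463051365957151 11.998620207814383
h,z 0.07420076147156043 0.09895197958997815
0.13 8 [0.0112 0.0113]
0.14 618 [0.0115 0.0119]
0.15 1007 [0.0115 0.0118]
0.16 1543 [0.0115 0.0119]
0.17 2314 [0.0114 0.0119]
0.18 1960 [0.0055 0.0094]
x max [0.1828 0.1831] b [-0.0319  0.0328]
```

The board lies flush and its head is at x ≈ 0.182, so it needs to slide about 11 mm down to the ledge.

>>> {"method": "send_rows", "body": {"rows": "-0.006 0 0.003 0;-0.012 0 0.0065 0;-0.018 0 0.01 0;-0.023 0 0.0125 0;-0.027 0 0.0147 0;-0.029 0 0.016 0;-0.029 0 0.016 0;-0.029 0 0.016 0;-0.029 0 0.016 0"}}

```text
clock: 14.65
tool_pos: [0.5123, -0.1428, 0.0942]
eef_rot: [0.989, -0.149, 0.0, 0.0]
contact_force: [0.6, -0.3, -2.6]
opening: 0.75
finger_force: 12.0
```

>>> {"method": "send_rows", "body": {"rows": "-0.003 0 0.0016 0;-0.006 0 0.0032 0;-0.006 0 0.0032 0;-0.006 0 0.0032 0"}}

```text
clock: 14.98
tool_pos: [0.5124, -0.1428, 0.094]
eef_rot: [0.989, -0.149, 0.002, 0.0]
contact_force: [4.5, -2.5, 4.8]
opening: 0.748
finger_force: 12.0
```

```bash
python3 - <<'E'
from meas import *
s=sensors.get_state();print(s['contact_force'],s['opening'],s['finger_force'])
snap('wrist','w9');placed('w9')
E
```

```text
[ 4.52199124 -2.51279     4.76080324] 0.7482854286737446 11.994604890060145
0.15 429 [0.0112 0.0116]
0.16 1498 [0.0112 0.0116]
0.17 1659 [0.0033 0.0077]
0.18 151 [-0.0129 -0.0124]
x max [0.1974 0.1986] b [-0.032   0.0329]
```

Ledge contact is felt, at about 5 N back up the slope. Releasing.

>>> {"method": "send_rows", "body": {"rows": "0 0 0 0;0 0 0 0;0 0 0 0;0 0 0 0;0 0 0 0;0 0 0 0", "jaw": -1}}

```text
clock: 15.53
tool_pos: [0.5097, -0.142, 0.0929]
eef_rot: [0.989, -0.149, -0.001, -0.0]
contact_force: [-0.1, 0.5, 0.5]
opening: 1.0
finger_force: 0.0
```

>>> {"method": "send_rows", "body": {"rows": "0 0 -0.05 0;0 0 -0.1 0;0 0 -0.2 0;0 0 -0.3 0;0 0 -0.4 0;0 0 -0.5 0;-0.2 0 -0.6 0;-0.2 0 -0.7 0;-0.2 0 -0.7 0;-0.2 0 -0.7 0"}}

```text
clock: 16.37
tool_pos: [0.4529, -0.1244, 0.3053]
eef_rot: [0.989, -0.149, 0.002, 0.0]
contact_force: [0.2, -0.2, -0.3]
opening: 1.0
finger_force: 0.0
```

>>> {"method": "send_rows", "body": {"rows": "0 0 0 0;0 0 0 0;0 0 0 0;0 0 0 0", "jaw": 1}}

```text
clock: 16.7
tool_pos: [0.4529, -0.1245, 0.3019]
eef_rot: [0.989, -0.149, -0.001, -0.0]
contact_force: [0.2, -0.5, 0.5]
opening: 0.719
finger_force: 0.0
```

```bash
python3 - <<'E'
from meas import *
s=sensors.get_state()
z=snap('wrist','w10');placed('w10',o=np.array([.4514,-.1227]))
cv2.imwrite('pics/w10b.png',cv2.resize(z['p'][:,:,::-1],(800,600),interpolation=cv2.INTER_CUBIC))
o=np.array([.450,-.123]);e=np.array([np.cos(.3),-np.sin(.3)])
Q=cloud(z).reshape(-1,3);a=(Q[:,:2]-o)@e;b=(Q[:,:2]-o)@[np.sin(.3),np.cos(.3)]
k=(abs(b)<.009)&(a>.11)&(a<.21)&(Q[:,2]>.15);p=np.polyfit(a[k],Q[k,2],1);print('lever slope',np.arctan(p[0]))
for h,zz in[(.14,.26)]:move([*(o+h*e),zz],-.30)
E
```

```text
-0.02 6 [0.0115 0.0118]
-0.01 124 [0.0116 0.0121]
0.0 125 [0.0117 0.0121]
0.01 134 [0.0117 0.0121]
0.02 141 [0.0115 0.012 ]
0.03 148 [0.0117 0.0121]
0.04 150 [0.0118 0.0121]
0.05 113 [0.0124 0.0179]
0.06 228 [0.0121 0.0159]
0.07 223 [0.0117 0.0122]
0.08 203 [0.0114 0.012 ]
0.09 155 [0.0118 0.0123]
0.1 255 [0.0124 0.0173]
0.11 300 [0.0118 0.0126]
0.12 280 [0.0114 0.012 ]
0.13 294 [0.0115 0.0121]
0.14 319 [0.0115 0.012 ]
0.15 267 [0.0116 0.0122]
0.16 308 [0.0117 0.0123]
0.17 156 [0.0035 0.0077]
0.18 53 [-0.0124 -0.012 ]
x max [0.1714 0.1717] b [-0.0326  0.0324]
lever slope -0.5077464384862134
clock 16.75 tcp [ 0.4529 -0.1245  0.3021] yaw -0.299 norm [ 0.4562 -0.0016  0.1395] turn 0.0001 deg 0.0
```

View pics/w10b.png

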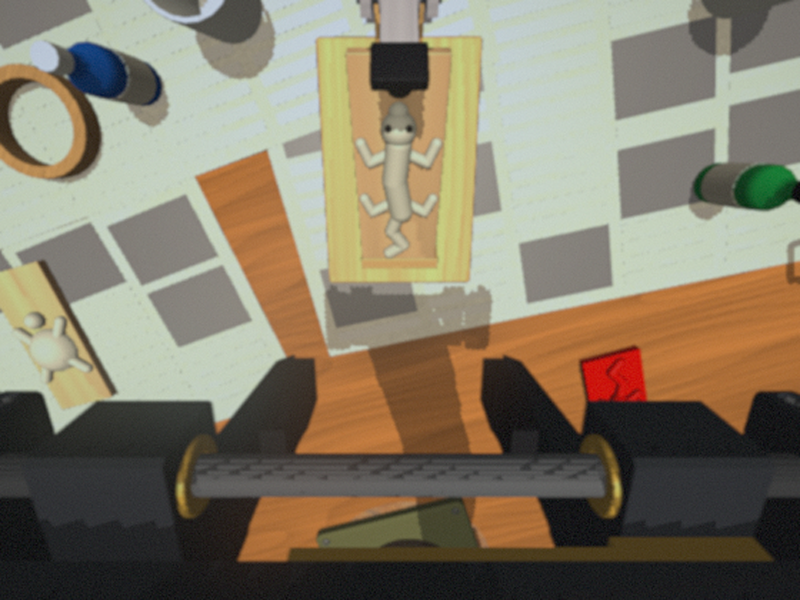

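The board is flat: its surface is 12 mm off the face along the whole length, the head end is at x ≈ 0.1715, and it's centred. The lever is still up. Now I'll close the fingers, go above the front plate and press down.

```bash
python3 - <<'E'
from h import *
o=np.array([.450,-.123]);e=np.array([np.cos(.3),-np.sin(.3)])
move([*(o+.12*e),.25],-.30)
E
```

```text
clock 16.75 tcp [ 0.4529 -0.1245  0.3021] yaw -0.299 norm [ 0.3896 -0.0016  0.1729] turn 0.0001 deg 0.0
```

>>> {"method": "send_rows", "body": {"rows": "0 0 -0.02 0;0.1 0 0 0;0.2 0 0 0;0.3 0 0 0;0.39 0 0 0;0.39 0 0.05 0;0.39 0 0.1 0;0.39 0 0.1 0;0.39 0 0.1 0;0.39 0 0.1 0", "jaw": 1}}

```text
clock: 17.58
tool_pos: [0.565, -0.159, 0.2739]
eef_rot: [0.989, -0.149, 0.0, 0.0]
contact_force: [0.1, 1.0, 0.4]
opening: 0.003
finger_force: 0.0
```

>>> {"method": "send_rows", "body": {"rows": "0 0 0 0;0 0 0 0;0 0 0 0;0 0 0 0"}}

```text
clock: 17.92
tool_pos: [0.5648, -0.159, 0.2737]
eef_rot: [0.989, -0.149, 0.0, 0.0]
contact_force: [-0.5, -0.0, 0.2]
opening: 0.003
finger_force: 0.0
```

```bash
python3 - <<'E'
from h import *
o=np.array([.450,-.123]);e=np.array([np.cos(.3),-np.sin(.3)])
move([*(o+.12*e),.173],-.30);print(sensors.get_state()['opening'])
E
```

```text
clock 17.9167 tcp [ 0.5648 -0.159   0.2737] yaw -0.3 norm [-0.0015 -0.0016  0.3357] turn 0.0001 deg 0.0
0.0034735718910534922
```

>>> {"method": "send_rows", "body": {"rows": "0 0 0.1 0;0 0 0.17 0;0 0 0.2 0;0 0 0.225 0;0 0 0.25 0;0 0 0.27 0;0 0 0.29 0;0 0 0.305 0;0 0 0.32 0;0 0 0.332 0"}}

```text
clock: 18.75
tool_pos: [0.5655, -0.1591, 0.1735]
eef_rot: [0.989, -0.149, 0.001, 0.0]
contact_force: [0.2, -0.2, 1.8]
opening: 0.005
finger_force: 1.1
```

>>> {"method": "send_rows", "body": {"rows": "0 0 0 0;0 0 0.003 0;0 0 0.006 0;0 0 0.006 0;0 0 0.006 0"}}

```text
clock: 19.17
tool_pos: [0.5651, -0.1591, 0.172]
eef_rot: [0.989, -0.149, 0.001, 0.0]
contact_force: [0.1, 0.9, 0.7]
opening: 0.005
finger_force: 0.5
```

Contact is light so far, so I'll keep going in small steps until the force rises.

>>> {"method": "send_rows", "body": {"rows": "0 0 0.003 0;0 0 0.006 0;0 0 0.006 0;0 0 0.006 0"}}

```text
clock: 19.5
tool_pos: [0.5648, -0.159, 0.17]
eef_rot: [0.989, -0.149, 0.0, 0.0]
contact_force: [1.4, -0.0, 2.1]
opening: 0.006
finger_force: 0.7
```

>>> {"method": "send_rows", "body": {"rows": "0 0 0.003 0;0 0 0.006 0;0 0 0.006 0;0 0 0.006 0"}}

```text
clock: 19.83
tool_pos: [0.5645, -0.159, 0.168]
eef_rot: [0.989, -0.149, -0.0, 0.0]
contact_force: [0.5, 0.1, 1.8]
opening: 0.007
finger_force: 0.6
```

```bash
cat >> meas.py <<'E'
def lever(nm):
    o=np.array([.4514,-.1227]);e=np.array([np.cos(.3),-np.sin(.3)])
    Q=cloud(load(nm)).reshape(-1,3);h=(Q[:,:2]-o)@e;b=(Q[:,:2]-o)@[np.sin(.3),np.cos(.3)];z=Q[:,2]-.06
    x=h*np.cos(.5)+z*np.sin(.5);d=-h*np.sin(.5)+z*np.cos(.5)
    for lo in np.arange(.13,.26,.008):
        k=(abs(b)<.008)&(x>=lo)&(x<lo+.008)&(d>.018)&(d<.06)
        if k.sum():print(lo.round(3),k.sum(),np.median(d[k]).round(4))
    k=(abs(b)<.008)&(x>.16)&(x<.19)&(d>.018)&(d<.06);p=np.polyfit(x[k],d[k],1);print('theta front',-np.arctan(p[0]))
    k=(abs(b)<.008)&(x>.21)&(x<.26)&(d>.005)&(d<.06);p=np.polyfit(x[k],d[k],1);print('theta tail',-np.arctan(p[0]))
E
python3 - <<'E'
from meas import *
s=sensors.get_state();print(s['contact_force'],s['finger_force'])
snap('top','top9');lever('top9')
E
```

```text
[0.54132406 0.10297008 1.8050315 ] 0.5924232263350859Traceback (most recent call last):
  File "<stdin>", line 3, in <module>
  File "meas.py", line 45, in lever
    k=(abs(b)<.008)&(x>.16)&(x<.19)&(d>.018)&(d<.06);p=np.polyfit(x[k],d[k],1);print('theta front',-np.arctan(p[0]))
                                                       ~~~~~~~~~~^^^^^^^^^^^^^
    raise TypeError("expected non-empty vector for x")
TypeError: expected non-empty vector for x
```

>>> {"method": "send_rows", "body": {"rows": "0 0 0.003 0;0 0 0.006 0;0 0 0.006 0;0 0 0.006 0"}}

```text
clock: 20.22
tool_pos: [0.5645, -0.159, 0.1662]
eef_rot: [0.989, -0.149, -0.0, 0.0]
contact_force: [1.0, 0.2, 1.2]
opening: 0.007
finger_force: 0.6
```

>>> {"method": "send_rows", "body": {"rows": "0 0 0.003 0;0 0 0.003 0;0 0 0.003 0"}}

```text
clock: 20.47
tool_pos: [0.5648, -0.1591, 0.1658]
eef_rot: [0.989, -0.149, 0.0, 0.0]
contact_force: [0.3, -0.5, 3.7]
opening: 0.009
finger_force: 2.0
```

>>> {"method": "send_rows", "body": {"rows": "0 0 0.003 0;0 0 0.003 0;0 0 0.003 0"}}

```text
clock: 20.72
tool_pos: [0.5649, -0.1591, 0.1655]
eef_rot: [0.989, -0.149, 0.001, 0.0]
contact_force: [-1.7, 0.8, 10.2]
opening: 0.007
finger_force: 4.5
```

The force has risen to 10 N, so the pad is seated. I'll retreat straight up and away, then verify.

>>> {"method": "send_rows", "body": {"rows": "0 0 -0.02 0;0 0 -0.1 0;0 0 -0.2 0;0 0 -0.3 0;-0.1 0 -0.4 0;-0.2 0 -0.5 0;-0.3 0 -0.55 0;-0.35 0 -0.55 0;-0.35 0 -0.55 0;-0.35 0 -0.55 0"}}

```text
clock: 21.55
tool_pos: [0.4639, -0.1281, 0.3297]
eef_rot: [0.989, -0.149, 0.0, 0.0]
contact_force: [-0.1, -0.4, -0.6]
opening: 0.006
finger_force: 0.0
```

>>> {"method": "send_rows", "body": {"rows": "0 0 0 0;0 0 0 0;0 0 0 0;0 0 0 0"}}

```text
clock: 21.88
tool_pos: [0.4648, -0.1281, 0.3289]
eef_rot: [0.989, -0.149, -0.0, -0.0]
contact_force: [0.7, 0.1, 0.2]
opening: 0.004
finger_force: 0.0
```

```bash
python3 - <<'E'
from meas import *
z=snap('wrist','w12');lever('w12');placed('w12',o=np.array([.4514,-.1227]))
cv2.imwrite('pics/w12b.png',cv2.resize(z['p'][:,:,::-1],(800,600),interpolation=cv2.INTER_CUBIC))
E
```

```text
0.13 153 0.0225
0.138 21 0.0195
0.146 119 0.0317
0.154 127 0.0318
0.162 150 0.0316
0.17 156 0.0301
0.178 167 0.0302
0.186 178 0.0301
0.194 155 0.0314
0.202 215 0.0329
0.21 217 0.0301
0.218 139 0.0302
theta front 0.06220978709950831
theta tail -0.008616505260497528
-0.02 8 [0.011  0.0112]
-0.01 107 [0.0117 0.012 ]
0.0 101 [0.0116 0.0121]
0.01 110 [0.0116 0.0121]
0.02 114 [0.0117 0.0121]
0.03 132 [0.0116 0.012 ]
0.04 124 [0.0116 0.012 ]
0.05 94 [0.0124 0.0175]
0.06 182 [0.0123 0.0158]
0.07 187 [0.0114 0.0121]
0.08 171 [0.0115 0.012 ]
0.09 121 [0.0119 0.0123]
0.1 202 [0.0125 0.0173]
0.11 253 [0.0119 0.0127]
0.12 215 [0.0115 0.0122]
0.13 233 [0.0116 0.0122]
0.14 249 [0.0115 0.012 ]
0.15 258 [0.0116 0.0121]
0.16 287 [0.0114 0.012 ]
0.17 163 [0.0039 0.0079]
0.18 12 [-0.0126 -0.0122]
x max [0.1716 0.1719] b [-0.0325  0.0325]
```

View pics/w12b.png

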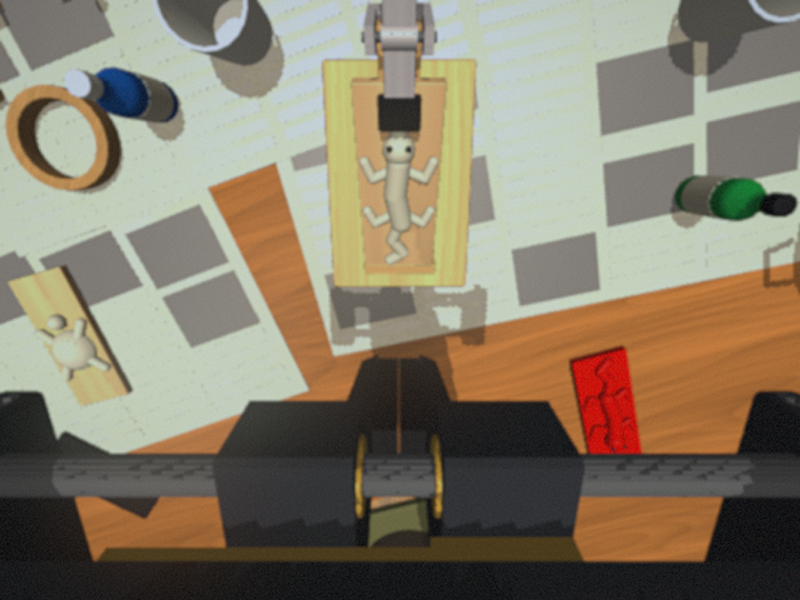

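The lever lies parallel to the rest: its bar is a constant 30.1 mm off the face from x = 0.17 to 0.22. The pad is on the bare strip, the board is flush and centred, and the bystanders are unmoved.

```bash
python3 -c "
from plant import finish_job
print(finish_job())"
```

```text
the job is handed in; nothing more can be done
None
```

I handed the job in: the gecko board lies flat and centred on the slope, head uphill and against the ledge, with the lever lowered onto its bare strip and the robot clear; the camera check showed this just before hand-in, but no verdict came back.

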